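Turn out two cast heels

ROBOT

A 6-joint arm with a two-finger parallel gripper is mounted at the origin on the work surface. World frame = base frame: x ahead of the robot, y to its left, z up, the work surface at z = 0. Lengths are in m, angles in rad, forces in N, time in s.
With the tool pointing down it reaches from about 0.35 to 0.975 m from the base axis. Payload 4.9 kg.
Tool frame: the origin (TCP) lies midway between the tips of the shut fingers; the grasp point (between the pads) lies ctrl.tcp_to_grasp behind it (ctrl.tcp_to_grasp is the distance from the TCP to the grasp point, in m); z points along the fingers, y is the direction in which the jaws open and shut (so a half turn about z gives the same grasp; the last joint's range is limited). The gripper opens to 85 mm and grips with 20 to 120 N. Pads are 22 mm wide; open, the fingers measure 114 mm over their backs; the gripper's body (76 mm by 85 mm) begins 54 mm behind the grasp point. The pads swing forward as they close: fully open they stand 13 mm farther back than shut.
Start: joints at [-1.328, 0.053, 1.613, -0, 1.476, -0.119], TCP at [0.221, -0.585, 0.231] pointing down, gripper open.
Joint ranges: [-3.01, 3.01], [-1.01, 2.22], [0.06, 2.58], [-1.02, 4.17], [0.09, 2.62], [-3.14, 3.14]. Speed limits (rad/s): [2.57, 2.57, 3.14, 3.14, 3.14, 3.14].

INTERFACE

Orientations are given as a rotation vector (axis times angle).
In Python, from station import ctrl, get_image, calibration, finish_job, models gives the robot as it stands.
- The arm moves only by the shell command python3 -m creep 'ROWS' [FORCE]. ROWS is JSON, a list of rows, each a list of 7 numbers: the opening, from 0 (shut) to 1 (fully open), then the shift along the tool's x, y, z in m, then the turn, a rotation vector about the tool's x, y, z in degrees. A call has 1 to 20 rows; each row shifts and turns the commanded pose from where the row before left it, along the tool's axes as they then stand; what a row does not reach is not made up. A row lasts 1/10 s, in which the tool goes at most 50 mm and 8.59 degrees, less where a joint would pass 70% of its speed; a pose out of reach is approached as far as the arm can. A call with a gripper value outside its range is refused whole. The fingers move at their own pace and stop on an object; FORCE is the grip in N (left out, the last holds). Time passes only in rows, so rows that do not move let the fingers close. It gives the time, the measured TCP pose, the force and the opening at its end, in the units of the state.
- ctrl.get_obs(): the state, without advancing time (a new reading comes with each control period).
- get_image(name): name is "scene" or "top"; returns the picture (400x640x3 uint8, red, green, blue); there is no depth.
- calibration(name): a dict with "mtx" (3x3 intrinsics, pixels), "R" (3x3) and "t" (3): a world point X has camera coordinates R X + t. Camera axes: x right, y down, z forward; pixel columns grow to the right and rows downward; lengths in m; the calibration is good to about 2 mm. A picture is of the moment at which its call begins. calibration takes no time and is no camera call.
- finish_job(): hands the job in, once; it reports no verdict.
Trained networks look in the newest picture that a camera, given by its name, has taken for a name from the list of things; names that differ only in an ending like _2 or _b are one class to them, and where a whole thing is asked for, a point or a joint stands for the part that bears it (a point fixed in the world has none). Each returns a list of dicts, best first, with "conf" (0 to 1); they miss things now and then, are a little off and sometimes report something else, mostly with a low value. They report only what shows in the picture. A call takes as long as a camera call.
- models.search_frame(camera, name): "extent" ([left, top, right, bottom] in pixels, round what is visible of it).
The state is a dict: "t": time; "q": joint angles; "dq": joint speeds; "effort": joint torques, N m; "tool_pos": TCP position; "tool_rot": TCP orientation; "contact_force": force on the tool from outside, world axes, zero at the start; "wrist_torque": the same for the moment, N m; "opening": finger opening in m.
Only numpy, scipy, OpenCV 4.12 (cv2) and the standard library are available. Lean on these libraries where they do the work, as an engineer would, in place of code of your own. Each camera call takes 0.05 s, during which the arm holds its last target. There are 200 camera calls.

TASK

Two cast heels are stuck in the blue mould tray. Tip the tray over onto its face on the bench, rapping it down so that both heels come loose, then turn the tray right way up again and leave it flat on the bench, and sweep the heels fully into the three-sided wooden bay, both lying flat on its floor. Leave the glue jar, the dye tin, the hammer and the black pot where they are.

Things in the scene. Friction and masses are not known exactly. Their poses are not given: they have to be found in the camera images.
- mould_center (a point): Middle of the blue, aluminium-lined mould tray: 190 mm long (x), 92 wide (y), 58 high (z, up when right way up), 0.6 kg, loose; 29 mm above its underside. Starts with +y to the robot's left, within 0.25 rad. Two cavities 64 x 60 mm, centred 44 mm either side along x, open upwards, floor 10 mm and mouths 28 mm above the underside. A 5 mm thick rim rises above them to full height.
- mould_edge (a point): Middle of the tray's lower -y edge (46 mm from its middle, on the bench, opposite the bar). Lift the bar and the tray tips over this edge: first onto its 58 mm high side, then onto its face beside where it stood. It can stand on that side; let go with the tray turned 50 to 60 degrees beyond that side it falls onto its face by itself. On its face, the cavity mouths are 30 mm above the bench, so freed heels lie clear below them. Axes as the tray.
- mould_lips (a point): Middle of the tray at cavity mouth height, 28 mm above its underside. Springy red lips, two per cavity on its +y and -y sides, reach 3 mm over their mouths and hold them: they stay in if the tray is turned over softly, and come out when it falls onto its face from there, or when on its face the bar is lifted 80 mm and dropped, at times only at a second rap. Axes as the tray.
- mould_bar (a point): Middle of the tray's round steel grip bar, 12 mm thick, 130 long, parallel to the tray's x, 45 mm outside its +y side (91 mm from its middle), half-way up: 29 mm above the bench upright or on its face. Two arms 60 mm either side of this point join it to the tray; between them 39 mm is clear from bar to tray. It turns in a light grip (about 8 N) as the tray tips. Axes as the tray.
- heel0_center (a point): Middle of a brown D-shaped cast heel, 60 mm long (its x), 58 mm wide (its y), 18 mm thick (z), 65 g; it starts stuck in the cavity nearer the robot (-x of the tray) and lies upside down once knocked out.
- heel1_center (a point): Middle of the second, equal heel, in the cavity farther from the robot (+x of the tray).
- bay: Three-sided wooden bay fixed on the bench, with a green floor level with the bench; 240 mm (its x) by 110 mm (its y) inside, walls 12 mm thick and 26 mm high on the -y, +x and -x sides, open on the +y side, facing the mould. Origin: centre of the inner floor, on the bench; the mouth is 55 mm from it along +y.
- glue_jar: amber glass jar with a brass lid, 68 mm across, 85 mm high, standing beyond the far end of the mould. To be left alone; origin at its middle on the bench.
- dye_tin: small steel tin with a black band, 64 mm across, 70 mm high, standing beyond the far end of the bay. To be left alone; origin at its middle on the bench.
- hammer: hammer 240 mm long lying across the back of the bench. To be left alone; origin at its middle on the bench.
- pot: black open plastic pot, 76 mm across, 80 mm high, at the left of the bench. To be left alone; origin at its middle on the bench.

How it is judged:
By the outcome, as a careful person would: the job done as asked, in the order asked, and still so for the second after the job is handed in, with the robot touching nothing.
It also fails if it takes over 72 s, if anything falls off the work surface, if the arm or the gripper's body presses on something with over 40 N, if the wrist force passes 120 N, or if a joint passes its speed limit or range.

## Working session

There is one attempt and no reset: what is moved stays moved. The work goes in short steps, Python scripts to look and compute and a shell command to move; the robot and the scene stay as the last step left them, time stands still between calls to the robot, and variables do not carry over. Pictures are saved under pics/ and viewed, about 8 in all and at most 12, crops included, and the job is handed in when it is done.

```bash
ls; mkdir -p pics; python3 - <<'E'
from station import ctrl,get_image,calibration,models
import cv2,numpy as np
for c in("scene","top"):
    im=get_image(c); cv2.imwrite(f"pics/{c}0.png",im[:,:,::-1])
    k=calibration(c); print(c,np.round(k["mtx"],1).tolist(),np.round(k["R"],3).tolist(),np.round(k["t"],3).tolist())
    for n in("mould_center","mould_bar","bay","heel0_center","glue_jar","dye_tin","hammer","pot"):
        print(n,[(np.round(d["extent"]).tolist(),round(d["conf"],2)) for d in models.search_frame(c,n)[:2]])
o=ctrl.get_obs();print(o["t"],o["tool_pos"],o["tool_rot"],ctrl.tcp_to_grasp)
E
```

```text
pics
scene [[449.9, 0.0, 316.5], [0.0, 449.9, 208.3], [0.0, 0.0, 1.0]] [[0.424, 0.906, -0.005], [0.76, -0.359, -0.542], [-0.493, 0.226, -0.84]] [-0.352, -0.393, 1.416]
mould_center [([287.0, 150.0, 364.0, 229.0], 0.78)]
mould_bar [([284.0, 151.0, 364.0, 231.0], 0.63)]
bay [([124.0, 198.0, 195.0, 309.0], 0.79), ([343.0, 210.0, 374.0, 249.0], 0.26)]
heel0_center [([296.0, 168.0, 319.0, 186.0], 0.7), ([131.0, 306.0, 166.0, 344.0], 0.44)]
glue_jar [([341.0, 210.0, 372.0, 250.0], 0.58)]
dye_tin [([129.0, 304.0, 170.0, 343.0], 0.83), ([246.0, 256.0, 323.0, 356.0], 0.44)]
hammer [([247.0, 255.0, 320.0, 351.0], 0.81)]
pot [([412.0, 108.0, 442.0, 148.0], 0.68)]
top [[395.7, 0.0, 310.5], [0.0, 395.7, 199.2], [0.0, 0.0, 1.0]] [[-0.025, -0.999, -0.029], [-0.998, 0.026, -0.049], [0.05, 0.028, -0.998]] [0.116, 0.614, 0.946]
mould_center [([254.0, 192.0, 318.0, 279.0], 0.73)]
mould_bar [([254.0, 189.0, 316.0, 276.0], 0.79), ([285.0, 202.0, 308.0, 228.0], 0.64)]
bay [([440.0, 172.0, 500.0, 285.0], 0.89), ([358.0, 81.0, 396.0, 178.0], 0.25)]
heel0_center [([287.0, 241.0, 307.0, 267.0], 0.67), ([251.0, 191.0, 320.0, 277.0], 0.64)]
glue_jar [([266.0, 154.0, 295.0, 185.0], 0.59)]
dye_tin [([478.0, 139.0, 519.0, 174.0], 0.6)]
hammer [([358.0, 80.0, 395.0, 180.0], 0.81)]
pot [([121.0, 244.0, 163.0, 276.0], 0.75)]
0.9 [ 0.22122279 -0.58452303  0.23131533] [-3.09030461e+00 -5.65255843e-01  1.66484529e-05] 0.0187
```

```bash
cat > h.py <<'E'
from station import ctrl,get_image,calibration,models
import cv2,numpy as np
from scipy.spatial.transform import Rotation as Ro
def ray(c,u,v,z):
    k=calibration(c);K,R,t=map(np.array,(k["mtx"],k["R"],k["t"]))
    d=R.T@np.linalg.solve(K,[u,v,1]);o=-R.T@t
    return o+d*(z-o[2])/d[2]
def proj(c,X):
    k=calibration(c);K,R,t=map(np.array,(k["mtx"],k["R"],k["t"]))
    p=(K@(R@np.atleast_2d(X).T+t[:,None])).T
    return p[:,:2]/p[:,2:]
def crop(im,box,s,f):
    l,t,r,b=box;cv2.imwrite(f,cv2.resize(im[t:b,l:r,::-1],None,fx=s,fy=s,interpolation=cv2.INTER_CUBIC))
def st():
    o=ctrl.get_obs();R=Ro.from_rotvec(o["tool_rot"]).as_matrix()
    print("t",round(o["t"],2),"tcp",np.round(o["tool_pos"],4),"f",np.round(o["contact_force"],1),"open",round(o["opening"],4));print(np.round(R,3))
    return np.array(o["tool_pos"]),R,o
E
python3 - <<'E'
import cv2
im=cv2.imread("pics/top0.png")[130:300,240:530]
cv2.imwrite("pics/top0c.png",cv2.resize(im,None,fx=2.75,fy=2.75,interpolation=cv2.INTER_CUBIC))
E
```

```text
(no output)
```

View pics/top0c.png

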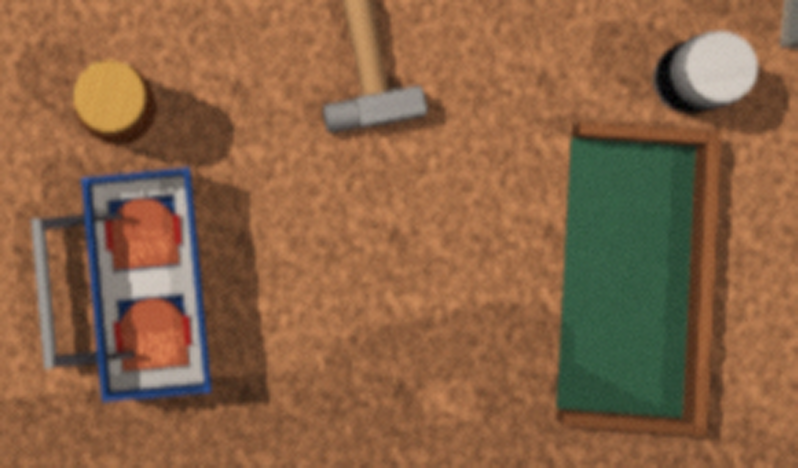

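View pics/scene0.png

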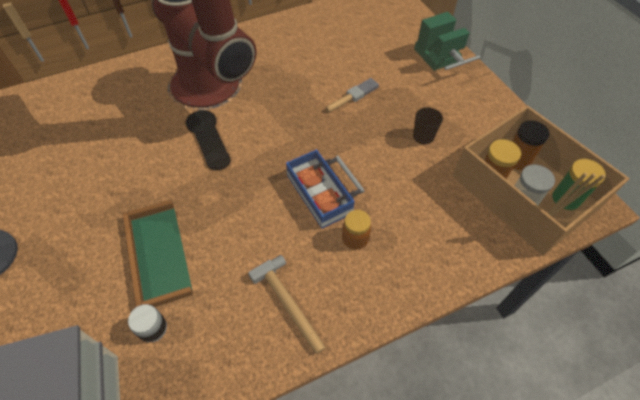

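```bash
python3 - <<'E'
from h import *
f=lambda p,z:ray("top",p[0]/2.75+240,p[1]/2.75+130,z)
C=np.array([f(p,.058) for p in((83,178),(189,170),(210,390),(105,400))]);print("corners",C.round(3).tolist(),C.mean(0).round(4))
print("sizes",np.linalg.norm(C[0]-C[3]),np.linalg.norm(C[0]-C[1]))
B=np.array([f(p,.035) for p in((40,220),(50,366))]);B[:,2]=.029;print("bar",B.round(4).tolist(),B.mean(0).round(4))
d=B[0]-B[1];print("yaw bar",np.arctan2(d[1],d[0]),"rim",[np.arctan2(*(a-b)[[1,0]]) for a,b in((C[0],C[3]),(C[1],C[2]))])
F=np.array([f(p,0) for p in((573,138),(560,412),(695,147),(684,417))]);print("bay",F.round(3).tolist())
for n,b in(("jar",(112,100)),("tin",(722,68))): print(n,f(b,.08))
p,R,o=st()
E
```

```text
corners [[0.628, 0.193, 0.058], [0.632, 0.103, 0.058], [0.447, 0.09, 0.058], [0.44, 0.179, 0.058]] [0.5369 0.1413 0.058 ]
sizes 0.18815272387008156 0.09042571079447854
bar [[0.5938, 0.2347, 0.029], [0.4673, 0.2283, 0.029]] [0.5305 0.2315 0.029 ]
yaw bar 0.05057429147471085 rim [np.float64(0.07881850486588995), np.float64(0.07014196267031451)]
bay [[0.656, -0.239, 0.0], [0.413, -0.217, 0.0], [0.645, -0.346, 0.0], [0.407, -0.325, 0.0]]
jar [0.69088747 0.16503058 0.08      ]
tin [ 0.70272169 -0.33674367  0.08      ]
t 0.9 tcp [ 0.2212 -0.5845  0.2313] f [0.5 0.6 0.5] open 0.0853
[[ 0.935  0.354 -0.   ]
 [ 0.354 -0.935  0.   ]
 [-0.    -0.    -1.   ]]
```

```bash
python3 -m creep '[[0.45,0,0,0,0,0,8.35],[0.45,0,0,0,0,0,8.35],[0.45,0.0203,-0.0441,0,0,0,0],[0.45,0.0203,-0.0441,0,0,0,0],[0.45,0.0203,-0.0441,0,0,0,0],[0.45,0.0203,-0.0441,0,0,0,0],[0.45,0.0203,-0.0441,0,0,0,0],[0.45,0.0203,-0.0441,0,0,0,0],[0.45,0.0203,-0.0441,0,0,0,0],[0.45,0.0203,-0.0441,0,0,0,0],[0.45,0.0203,-0.0441,0,0,0,0],[0.45,0.0203,-0.0441,0,0,0,0],[0.45,0.0203,-0.0441,0,0,0,0],[0.45,0.0203,-0.0441,0,0,0,0],[0.45,0.0203,-0.0441,0,0,0,0],[0.45,0.0203,-0.0441,0,0,0,0],[0.45,0.0203,-0.0441,0,0,0,0],[0.45,0.0203,-0.0441,0,0,0,0],[0.45,0.0203,-0.0441,0,0,0,0],[0.45,0.0203,-0.0441,0,0,0,0]]' 20; python3 -c "
from h import *
st()"
```

```text
t: 2.9
tool_pos: [0.5303, 0.2352, 0.2315]
tool_rot: [3.14, 0.111, 0.001]
contact_force: [0.5, -2.3, 1.2]
opening: 0.0381
t 2.9 tcp [0.5303 0.2352 0.2315] f [ 0.5 -2.3  1.2] open 0.0381
[[ 0.997  0.071  0.001]
 [ 0.071 -0.997 -0.   ]
 [ 0.001  0.    -1.   ]]
```

```bash
python3 -m creep '[[0.45,0,0.002,0.045,0,0,0],[0.45,0,0,0.045,0,0,0],[0.45,0,0,0.045,0,0,0],[0.45,0,0,0.045,0,0,0],[0.45,0,0,0.03,0,0,0],[0.45,0,0,0.009,0,0,0],[0.45,0,0,0,0,0,0]]'; python3 -m creep '[[0,0,0,0,0,0,0],[0,0,0,0,0,0,0],[0,0,0,0,0,0,0],[0,0,0,0,0,0,0],[0,0,0,0,0,0,0]]' 8;  python3 - <<'E'
from h import *
st()
im=get_image("scene"); crop(im,(240,100,420,240),4,"pics/s1.png")
E
```

```text
t: 3.6
tool_pos: [0.5304, 0.2317, 0.0137]
tool_rot: [-3.139, -0.11, 0.001]
contact_force: [-3.3, 1.1, 5.6]
opening: 0.0387
t: 4.1
tool_pos: [0.5307, 0.2321, 0.0131]
tool_rot: [-3.137, -0.11, -0.002]
contact_force: [-0.1, 5.4, 3.5]
opening: 0.0113
t 4.1 tcp [0.5307 0.2321 0.0131] f [-0.1  5.4  3.5] open 0.0113
[[ 0.998  0.07   0.001]
 [ 0.07  -0.998  0.002]
 [ 0.002 -0.002 -1.   ]]
```

View pics/s1.png

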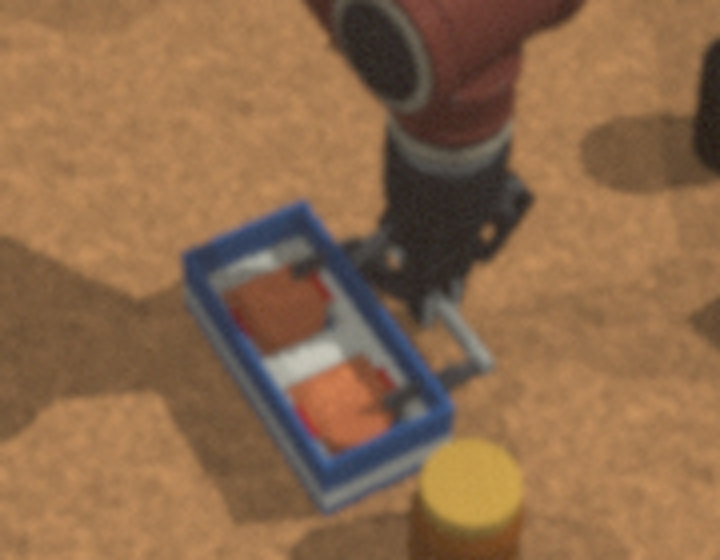

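```bash
cat > arc.py <<'E'
import numpy as np
# plane coords (s along tray +y at start, z); tool tilt a (deg, about +x world-ish), tool z dir=(sin a,-cos a)
OFF=.016
def rot(v,d): d=np.radians(d);c,s=np.cos(d),np.sin(d);return np.array([c*v[0]-s*v[1],s*v[0]+c*v[1]])
def bar(T): # T total tray angle from upright, bar upright at s=0,z=.029 
    E1=np.array([-.137,0.]);E2=E1-[.058,0]
    return E1+rot((.137,.029),T) if T<=90 else E2+rot((.029,.137),T-90)
def rows(Ts,As):
    P=[bar(T)+OFF*np.array([np.sin(np.radians(a)),-np.cos(np.radians(a))]) for T,a in zip(Ts,As)]
    for i in range(1,len(P)):
        d=P[i]-P[i-1];a=np.radians(As[i-1])
        z=np.array([np.sin(a),-np.cos(a)]);y=-np.array([np.cos(a),np.sin(a)])
        print([0,0,round(d@y,4),round(d@z,4),round(As[i]-As[i-1],2),0,0],"T",Ts[i],"P",P[i].round(3))
if __name__=="__main__":
    rows(list(range(0,91,6)),[0]*16)
    rows([90,96,102,108,114,120,126,132,138,144],list(np.linspace(0,-40,10)))
E
python3 arc.py
```

```text
[0, 0, np.float64(0.0038), np.float64(-0.0142), 0, 0, 0] T 6 P [-0.004  0.027]
[0, 0, np.float64(0.0052), np.float64(-0.0137), 0, 0, 0] T 12 P [-0.009  0.041]
[0, 0, np.float64(0.0066), np.float64(-0.0131), 0, 0, 0] T 18 P [-0.016  0.054]
[0, 0, np.float64(0.008), np.float64(-0.0123), 0, 0, 0] T 24 P [-0.024  0.066]
[0, 0, np.float64(0.0092), np.float64(-0.0114), 0, 0, 0] T 30 P [-0.033  0.078]
[0, 0, np.float64(0.0104), np.float64(-0.0104), 0, 0, 0] T 36 P [-0.043  0.088]
[0, 0, np.float64(0.0114), np.float64(-0.0092), 0, 0, 0] T 42 P [-0.055  0.097]
[0, 0, np.float64(0.0123), np.float64(-0.008), 0, 0, 0] T 48 P [-0.067  0.105]
[0, 0, np.float64(0.0131), np.float64(-0.0067), 0, 0, 0] T 54 P [-0.08   0.112]
[0, 0, np.float64(0.0137), np.float64(-0.0053), 0, 0, 0] T 60 P [-0.094  0.117]
[0, 0, np.float64(0.0142), np.float64(-0.0038), 0, 0, 0] T 66 P [-0.108  0.121]
[0, 0, np.float64(0.0145), np.float64(-0.0023), 0, 0, 0] T 72 P [-0.122  0.123]
[0, 0, np.float64(0.0146), np.float64(-0.0008), 0, 0, 0] T 78 P [-0.137  0.124]
[0, 0, np.float64(0.0146), np.float64(0.0008), 0, 0, 0] T 84 P 
[... 255 characters left out ...]
, 0, 0] T 102 P [-0.198  0.124]
[0, 0, np.float64(0.0156), np.float64(0.003), np.float64(-4.44), 0, 0] T 108 P [-0.213  0.124]
[0, 0, np.float64(0.0148), np.float64(0.0055), np.float64(-4.44), 0, 0] T 114 P [-0.229  0.122]
[0, 0, np.float64(0.0136), np.float64(0.0079), np.float64(-4.44), 0, 0] T 120 P [-0.244  0.118]
[0, 0, np.float64(0.0119), np.float64(0.01), np.float64(-4.44), 0, 0] T 126 P [-0.259  0.114]
[0, 0, np.float64(0.0099), np.float64(0.0118), np.float64(-4.44), 0, 0] T 132 P [-0.273  0.108]
[0, 0, np.float64(0.0076), np.float64(0.0131), np.float64(-4.44), 0, 0] T 138 P [-0.287  0.1  ]
[0, 0, np.float64(0.0051), np.float64(0.0141), np.float64(-4.44), 0, 0] T 144 P [-0.299  0.092]
```

```bash
python3 -m creep '[[0,0,0.0038,-0.0142,0,0,0],[0,0,0.0052,-0.0137,0,0,0],[0,0,0.0066,-0.0131,0,0,0],[0,0,0.008,-0.0123,0,0,0],[0,0,0.0092,-0.0114,0,0,0],[0,0,0.0104,-0.0104,0,0,0],[0,0,0.0114,-0.0092,0,0,0],[0,0,0.0123,-0.008,0,0,0]]' 8;python3 -m creep '[[0,0,0.0131,-0.0067,0,0,0],[0,0,0.0137,-0.0053,0,0,0],[0,0,0.0142,-0.0038,0,0,0],[0,0,0.0145,-0.0023,0,0,0],[0,0,0.0146,-0.0008,0,0,0],[0,0,0.0146,0.0008,0,0,0],[0,0,0.0145,0.0023,0,0,0],[0,0,0,0,0,0,0]]' ; python3 - <<'E'
from h import *
st()
im=get_image("scene"); crop(im,(220,80,400,240),3.5,"pics/s2.png")
E
```

```text
t: 4.95
tool_pos: [0.5355, 0.1649, 0.1079]
tool_rot: [-3.136, -0.11, -0.003]
contact_force: [-4.2, 6.4, 6.8]
opening: 0.0112
t: 5.75
tool_pos: [0.5423, 0.0632, 0.121]
tool_rot: [3.139, 0.107, 0.001]
contact_force: [-1.2, 3.0, 5.1]
opening: 0.011
t 5.75 tcp [0.5423 0.0632 0.121 ] f [-1.2  3.   5.1] open 0.011
[[ 0.998  0.068  0.001]
 [ 0.068 -0.998 -0.   ]
 [ 0.001  0.    -1.   ]]
```

View pics/s2.png

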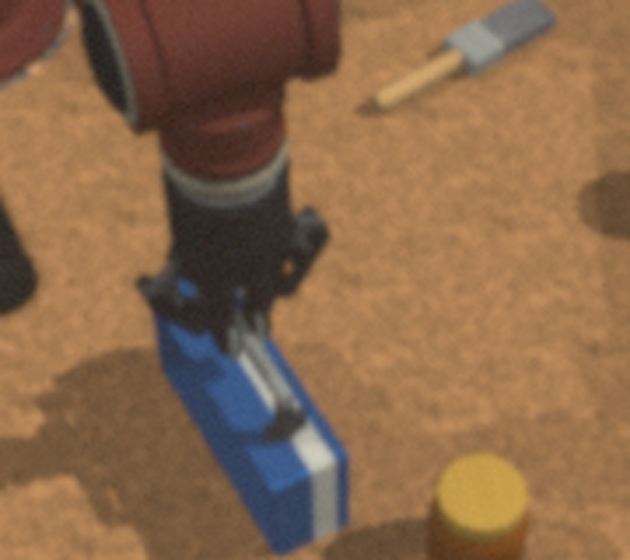

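```bash
python3 -m creep '[[0,0,0.0157,-0.0023,-4.44,0,0],[0,0,0.0159,0.0003,-4.44,0,0],[0,0,0.0156,0.003,-4.44,0,0],[0,0,0.0148,0.0055,-4.44,0,0],[0,0,0.0136,0.0079,-4.44,0,0],[0,0,0.0119,0.01,-4.44,0,0],[0,0,0.0099,0.0118,-4.44,0,0],[0,0,0.0076,0.0131,-4.44,0,0],[0,0,0.0051,0.0141,-4.44,0,0],[0,0,0,0,0,0,0],[0,0,0,0,0,0,0]]' ; python3 - <<'E'
from h import *
st()
im=get_image("scene"); crop(im,(200,80,400,240),3.5,"pics/s3.png")
E
```

```text
t: 6.9
tool_pos: [0.5509, -0.069, 0.091]
tool_rot: [2.441, 0.086, 0.029]
contact_force: [-1.0, -3.8, 3.6]
opening: 0.0109
t 6.9 tcp [ 0.5509 -0.069   0.091 ] f [-1.  -3.8  3.6] open 0.0109
[[ 0.998  0.055  0.043]
 [ 0.07  -0.763 -0.643]
 [-0.002  0.644 -0.765]]
```

View pics/s3.png

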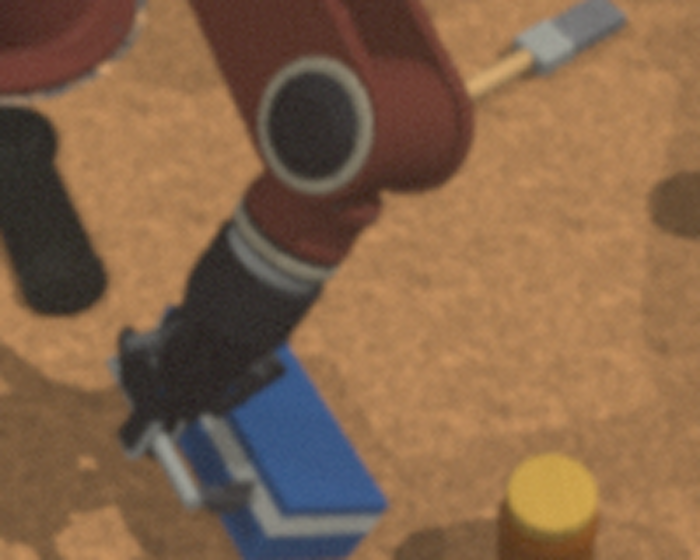

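```bash
python3 -m creep '[[0.5,0,0,0,0,0,0],[0.5,0,0,0,0,0,0],[0.5,0,0,0,0,0,0],[0.5,0,0,0,0,0,0],[0.5,0,0,-0.03,0,0,0],[0.5,0,0,-0.03,0,0,0],[0.5,0,0,-0.03,0,0,0],[0.5,0,0,0,0,0,0]]' ; python3 - <<'E'
from h import *
st()
im=get_image("scene"); crop(im,(200,80,400,240),3.5,"pics/s4.png")
im=get_image("top"); crop(im,(240,130,530,300),2.75,"pics/t4.png")
E
```

```text
t: 7.75
tool_pos: [0.5494, -0.0075, 0.1637]
tool_rot: [2.445, 0.087, 0.042]
contact_force: [0.5, -0.1, 0.3]
opening: 0.0428
t 7.75 tcp [ 0.5494 -0.0075  0.1637] f [ 0.5 -0.1  0.3] open 0.0428
[[ 0.997  0.052  0.053]
 [ 0.073 -0.766 -0.639]
 [ 0.007  0.641 -0.768]]
```

View pics/s4.png

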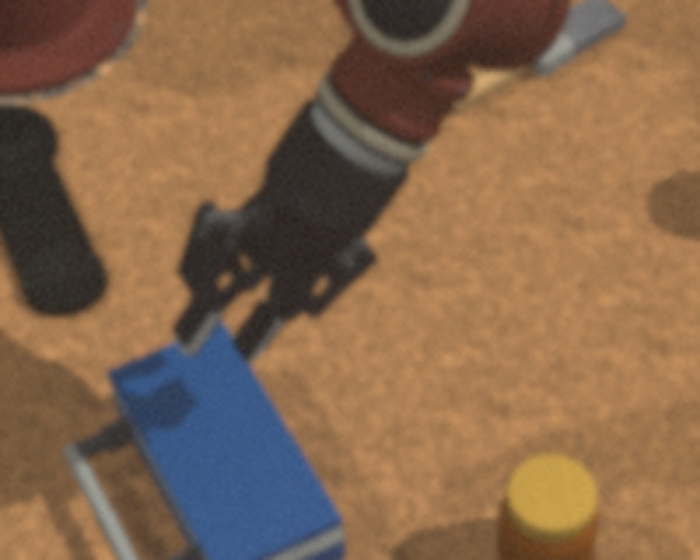

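View pics/t4.png

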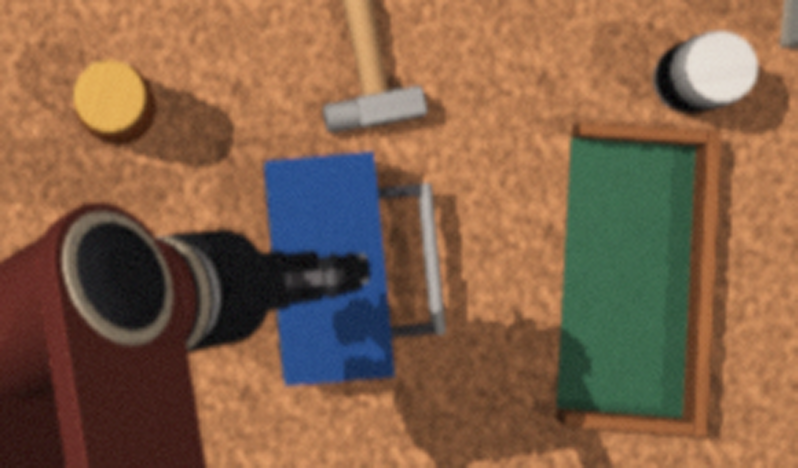

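```bash
python3 - <<'E'
from h import *
f=lambda p,z:ray("top",p[0]/2.75+240,p[1]/2.75+130,z)
C=np.array([f(p,.058) for p in((265,162),(373,154),(394,377),(286,384))]);print("corners",C.round(3).tolist(),C.mean(0).round(4))
B=np.array([f(p,.035) for p in((427,183),(438,333))]);print("bar",B.round(4).tolist(),B.mean(0).round(4))
d=B[0]-B[1];print("yaw bar",np.arctan2(d[1],d[0]),"rim",[np.arctan2(*(a-b)[[1,0]]) for a,b in((C[0],C[3]),(C[1],C[2]))])
E
```

```text
corners [[0.637, 0.039, 0.058], [0.642, -0.053, 0.058], [0.454, -0.064, 0.058], [0.45, 0.026, 0.058]] [ 0.5459 -0.0129  0.058 ]
bar [[0.6171, -0.1014, 0.035], [0.4881, -0.1062, 0.035]] [ 0.5526 -0.1038  0.035 ]
yaw bar 0.03716213241372023 rim [np.float64(0.06566609404006514), np.float64(0.06013318999577849)]
```

```bash
python3 -m creep '[[0.45,0,0,0,8,0,0],[0.45,0,0,0,8,0,0],[0.45,0,0,0,8,0,0],[0.45,0,0,0,8,0,0],[0.45,0,0,0,8,0,0],[0.45,-0.0015,0.032,0.01,0,0,0],[0.45,-0.0015,0.032,0.02,0,0,0],[0.45,-0.0015,0.032,0.02,0,0,0],[0.45,0,0,0.02,0,0,0],[0.45,0,0,0,0,0,0]]'; python3 -c "
from h import *
st()"
```

```text
t: 8.85
tool_pos: [0.5454, -0.1061, 0.0845]
tool_rot: [-3.136, -0.105, 0.014]
contact_force: [-0.4, 0.9, -0.2]
opening: 0.0382
t 8.85 tcp [ 0.5454 -0.1061  0.0845] f [-0.4  0.9 -0.2] open 0.0382
[[ 0.998  0.067 -0.009]
 [ 0.067 -0.998  0.004]
 [-0.009 -0.005 -1.   ]]
```

```bash
python3 -m creep '[[0.45,0.006,-0.0025,0.02,0,0,0],[0.45,0,0,0.03,0,0,0],[0.45,0,0,0.0215,0,0,0],[0.45,0,0,0,0,0,0],[0,0,0,0,0,0,0],[0,0,0,0,0,0,0],[0,0,0,0,0,0,0],[0,0,0,0,0,0,0],[0,0,0,0,0,0,0]]' 8; python3 - <<'E'
from h import *;st()
from arc import rows
rows(list(range(180,86,-6)),list(np.r_[0,np.linspace(-5,-40,6),[-40]*9])[:16])
E
```

```text
t: 9.75
tool_pos: [0.5563, -0.1029, 0.0202]
tool_rot: [-3.139, -0.11, -0.004]
contact_force: [-0.3, 2.6, 5.4]
opening: 0.0109
t 9.75 tcp [ 0.5563 -0.1029  0.0202] f [-0.3  2.6  5.4] open 0.0109
[[ 0.998  0.07   0.002]
 [ 0.07  -0.998  0.   ]
 [ 0.003 -0.    -1.   ]]
[0, 0, np.float64(-0.0024), np.float64(-0.0142), np.float64(-5.0), 0, 0] T 174 P [-0.33   0.027]
[0, 0, np.float64(-0.0021), np.float64(-0.0142), np.float64(-7.0), 0, 0] T 168 P [-0.326  0.041]
[0, 0, np.float64(-0.0018), np.float64(-0.0143), np.float64(-7.0), 0, 0] T 162 P [-0.322  0.055]
[0, 0, np.float64(-0.0016), np.float64(-0.0143), np.float64(-7.0), 0, 0] T 156 P [-0.315  0.068]
[0, 0, np.float64(-0.0013), np.float64(-0.0144), np.float64(-7.0), 0, 0] T 150 P [-0.308  0.08 ]
[0, 0, np.float64(-0.0011), np.float64(-0.0145), np.float64(-7.0), 0, 0] T 144 P [-0.299  0.092]
[0, 0, np.float64(-0.0028), np.float64(-0.0144), np.float64(0.0), 0, 0] T 138 P [-0.288  0.101]
[0, 0, np.float64(-0.0043), np.float64(-0.014), np.float64(0.0), 0, 0] T 132 P [-0.275  0.109]
[0, 0, np.float64(-0.0057), np.float64(-0.0135), np.float64(0.0), 0, 0] T 126 P [-0.262  0.116]
[0, 0, np.float64(-0.0071), np.float64(-0.0128), np.float64(0.0), 0, 0] T 120 P [-0.249  0.121]
[0, 0, np.float64(-0.0084), np.float64(-0.012), np.float64(0.0), 0, 0] T 114 P [-0.235  0.125]
[0, 0, np.float64(-0.0096), np.float64(-0.0111), np.float64(0.0), 0, 0] T 108 P [-0.22   0.127]
[0, 0, np.float64(-0.0107), np.float64(-0.01), np.float64(0.0), 0, 0] T 102 P [-0.205  0.128]
[0, 0, np.float64(-0.0117), np.float64(-0.0088), np.float64(0.0), 0, 0] T 96 P [-0.191  0.127]
[0, 0, np.float64(-0.0126), np.float64(-0.0076), np.float64(0.0), 0, 0] T 90 P [-0.176  0.125]
```

```bash
python3 -m creep '[[0.3,0,0,0,0,0,0],[0.3,0,0,0,0,0,0],[0.3,-0.004,0.001,0.007,0,0,0],[0.3,0,0,0,0,0,0],[0,0,0,0,0,0,0],[0,0,0,0,0,0,0],[0,0,0,0,0,0,0],[0,0,0,0,0,0,0]]' 8; python3 -m creep '[[0,0,-0.0024,-0.0142,-5,0,0],[0,0,-0.0021,-0.0142,-7,0,0],[0,0,-0.0018,-0.0143,-7,0,0],[0,0,-0.0016,-0.0143,-7,0,0],[0,0,-0.0013,-0.0144,-7,0,0],[0,0,-0.0011,-0.0145,-7,0,0],[0,0,0,0,0,0,0]]';  python3 - <<'E'
from h import *
st()
im=get_image("scene"); crop(im,(200,80,400,240),3.5,"pics/s5.png")
for n in("heel0_center","mould_bar","mould_center"): print([(np.round(d["extent"]).tolist(),round(d["conf"],2)) for d in models.search_frame("scene",n)[:3]])
E
```

```text
t: 10.55
tool_pos: [0.5506, -0.1038, 0.0109]
tool_rot: [-3.138, -0.11, 0.002]
contact_force: [-0.6, 1.5, -2.5]
opening: 0.0111
t: 11.25
tool_pos: [0.5499, -0.0703, 0.093]
tool_rot: [2.435, 0.09, 0.034]
contact_force: [-2.7, -5.2, 6.0]
opening: 0.0112
t 11.25 tcp [ 0.5499 -0.0703  0.093 ] f [-2.7 -5.2  6. ] open 0.0112
[[ 0.997  0.056  0.048]
 [ 0.074 -0.76  -0.646]
 [ 0.     0.648 -0.762]]
[]
[([232.0, 179.0, 310.0, 244.0], 0.72)]
[([231.0, 179.0, 311.0, 240.0], 0.94)]
```

View pics/s5.png

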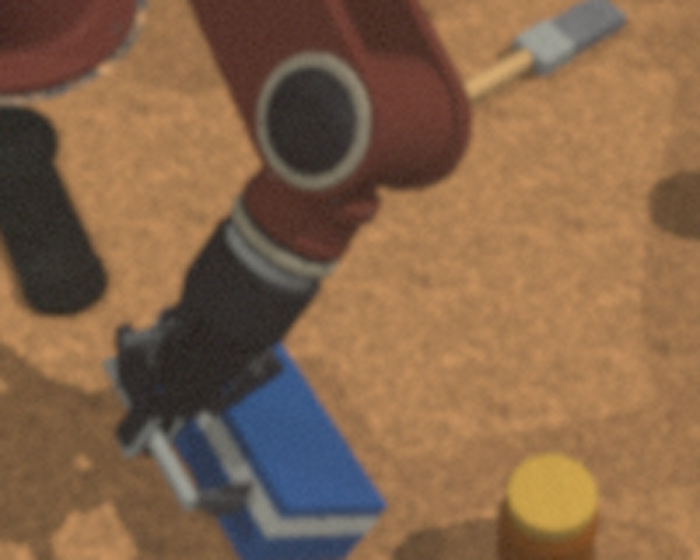

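```bash
python3 -m creep '[[0.5,0,0,0,0,0,0],[0.5,0,0,0,0,0,0],[0.5,0,0,0,0,0,0],[0.5,0,0,0,0,0,0],[0.45,0,0,-0.03,0,0,0],[0.45,0,0,-0.03,8,0,0],[0.45,0,0,0,8,0,0],[0.45,0,0,0,8,0,0],[0.45,0,0,0,8,0,0],[0.45,0,0,0,8,0,0],[0.45,0,0.036,0,0,0,0],[0.45,0,0.036,0.03,0,0,0],[0.45,0,0,0.03,0,0,0],[0.45,0,0,0,0,0,0]]'; python3 - <<'E'
from h import *
st()
im=get_image("top"); cv2.imwrite("pics/t6f.png",im[:,:,::-1]); crop(im,(240,130,530,300),2.75,"pics/t6.png")
for n in("mould_bar","mould_center"): print([(np.round(d["extent"]).tolist(),round(d["conf"],2)) for d in models.search_frame("top",n)[:3]])
im=cv2.imread("pics/t4.png"),
hs=cv2.cvtColor(cv2.imread("pics/t6.png"),cv2.COLOR_BGR2HSV)
m=cv2.inRange(hs,(100,120,60),(125,255,255)); c=max(cv2.findContours(m,0,1)[0],key=cv2.contourArea)
print(cv2.minAreaRect(c),c.reshape(-1,2).min(0),c.reshape(-1,2).max(0))
hs=cv2.cvtColor(cv2.imread("pics/t4.png"),cv2.COLOR_BGR2HSV)
m=cv2.inRange(hs,(100,120,60),(125,255,255)); c=max(cv2.findContours(m,0,1)[0],key=cv2.contourArea)
print(cv2.minAreaRect(c),c.reshape(-1,2).min(0),c.reshape(-1,2).max(0))
E
```

```text
t: 12.85
tool_pos: [0.5475, -0.1044, 0.071]
tool_rot: [-3.135, -0.106, 0.013]
contact_force: [-1.1, 1.0, -1.6]
opening: 0.0383
t 12.85 tcp [ 0.5475 -0.1044  0.071 ] f [-1.1  1.  -1.6] open 0.0383
[[ 0.998  0.068 -0.009]
 [ 0.068 -0.998  0.004]
 [-0.008 -0.005 -1.   ]]
[([337.0, 186.0, 397.0, 271.0], 0.76)]
[([339.0, 187.0, 400.0, 271.0], 0.58), ([357.0, 78.0, 395.0, 179.0], 0.37)]
((330.14288330078125, 267.74688720703125), (223.59263610839844, 110.64268493652344), 83.90413665771484) [265 153] [394 382]
((329.74639892578125, 268.65716552734375), (223.26333618164062, 110.07608032226562), 84.77180480957031) [266 154] [391 382]
```

```bash
python3 -m creep '[[0.45,0.003,-0.0005,0.03,0,0,0],[0.45,0,0,0.03,0,0,0],[0.45,0,0,0,0,0,0],[0,0,0,0,0,0,0],[0,0,0,0,0,0,0],[0,0,0,0,0,0,0],[0,0,0,0,0,0,0],[0,0,0,0,0,0,0]]' 8; python3 -m creep '[[0,0,-0.0038,-0.0142,0,0,0],[0,0,-0.0052,-0.0137,0,0,0],[0,0,-0.0066,-0.0131,0,0,0],[0,0,-0.008,-0.0123,0,0,0],[0,0,-0.0092,-0.0114,0,0,0],[0,0,-0.0104,-0.0104,0,0,0],[0,0,-0.0114,-0.0092,0,0,0],[0,0,-0.0123,-0.008,0,0,0],[0,0,-0.0131,-0.0067,0,0,0],[0,0,-0.0137,-0.0053,0,0,0],[0,0,-0.0142,-0.0038,0,0,0],[0,0,-0.0145,-0.0023,0,0,0],[0,0,-0.0146,-0.0008,0,0,0],[0,0,-0.0146,0.0008,0,0,0],[0,0,-0.0145,0.0023,0,0,0],[0,0,0,0,0,0,0]]';  python3 - <<'E'
from h import *
st()
im=get_image("scene"); crop(im,(180,80,380,240),3.5,"pics/s7.png")
for c in("scene","top"):
  if c=="top":get_image(c)
  print([(np.round(d["extent"]).tolist(),round(d["conf"],2)) for d in models.search_frame(c,"heel0_center")[:3]])
E
```

```text
t: 13.8
tool_pos: [0.556, -0.1042, 0.0184]
tool_rot: [3.139, 0.11, 0.007]
contact_force: [1.5, 1.5, 5.5]
opening: 0.0108
t: 15.4
tool_pos: [0.543, 0.0646, 0.1259]
tool_rot: [-3.136, -0.114, -0.004]
contact_force: [-0.6, 3.0, 5.9]
opening: 0.011
t 15.4 tcp [0.543  0.0646 0.1259] f [-0.6  3.   5.9] open 0.011
[[ 0.997  0.072  0.002]
 [ 0.072 -0.997  0.003]
 [ 0.002 -0.003 -1.   ]]
[([242.0, 189.0, 270.0, 214.0], 0.67)]
[([265.0, 157.0, 294.0, 182.0], 0.57), ([476.0, 143.0, 516.0, 172.0], 0.28)]
```

View pics/s7.png

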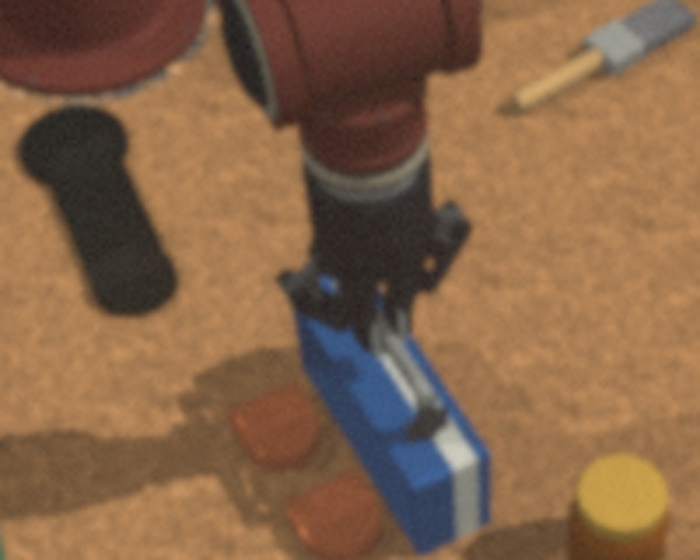

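```bash
python3 -m creep '[[0,0,-0.0145,-0.0023,0,0,0],[0,0,-0.0146,-0.0008,0,0,0],[0,0,-0.0146,0.0008,0,0,0],[0,0,-0.0145,0.0023,0,0,0],[0,0,-0.0142,0.0038,0,0,0],[0,0,-0.0137,0.0053,0,0,0],[0,0,-0.0131,0.0067,0,0,0],[0,0,-0.0123,0.008,0,0,0],[0,0,-0.0114,0.0092,0,0,0],[0,0,-0.0104,0.0104,0,0,0],[0,0,-0.0092,0.0114,0,0,0],[0,0,-0.008,0.0123,0,0,0],[0,0,-0.0066,0.0131,0,0,0],[0,0,-0.0052,0.0137,0,0,0],[0,0,-0.0038,0.0142,0,0,0],[0,0,0,0,0,0,0],[0,0,0,0,0,0,0]]'; python3 -c "
from h import *
st()"
```

```text
t: 17.3
tool_pos: [0.5297, 0.2271, 0.0149]
tool_rot: [3.139, 0.111, -0.005]
contact_force: [-1.2, 1.1, -1.3]
opening: 0.0108
t 17.3 tcp [0.5297 0.2271 0.0149] f [-1.2  1.1 -1.3] open 0.0108
[[ 0.998  0.071 -0.003]
 [ 0.071 -0.998 -0.001]
 [-0.003  0.    -1.   ]]
```

```bash
python3 -m creep '[[0.4,0,0,0,0,0,0],[0.4,0,0,0,0,0,0],[0.4,0,0,0,0,0,0],[0.4,0,0,-0.03,0,0,0],[0,0,0,-0.05,0,0,0],[0,0,0,-0.05,0,0,0],[0,0,0,0,0,0,0]]'; python3 - <<'E'
from h import *
st()
im=get_image("top"); crop(im,(240,130,530,300),2.75,"pics/t8.png")
print([(np.round(d["extent"]).tolist(),round(d["conf"],2)) for d in models.search_frame("top","heel0_center")[:3]])
E
```

```text
t: 18.0
tool_pos: [0.5363, 0.2286, 0.1565]
tool_rot: [-3.135, -0.11, -0.026]
contact_force: [1.0, -0.5, 1.3]
opening: 0.0
t 18.0 tcp [0.5363 0.2286 0.1565] f [ 1.  -0.5  1.3] open 0.0
[[ 0.997  0.07   0.016]
 [ 0.07  -0.998  0.005]
 [ 0.017 -0.004 -1.   ]]
[([347.0, 233.0, 369.0, 261.0], 0.77)]
```

View pics/t8.png

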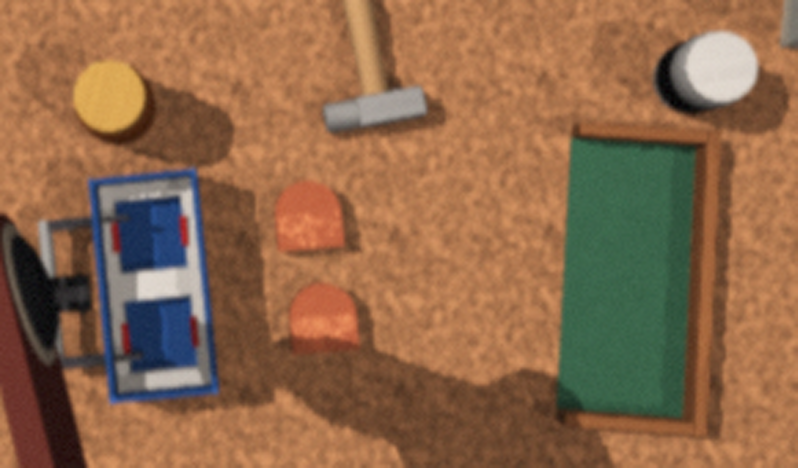

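```bash
python3 - <<'E'
from h import *
p,R,o=st();print(np.round(o["q"],3))
f=lambda p,z:ray("top",p[0]/2.75+240,p[1]/2.75+130,z)
hs=cv2.cvtColor(cv2.imread("pics/t8.png"),cv2.COLOR_BGR2HSV)
m=cv2.inRange(hs,(0,120,110),(9,255,255));m[:,:240]=0;m[:150]=0;m[:,400:]=0
for c in cv2.findContours(m,0,1)[0]:
    if cv2.contourArea(c)>800:
        b=cv2.boundingRect(c);x,y,w,h=b
        P=[f((x,y),.018),f((x+w,y+h),.018)];print(b,np.round(P,3).tolist(),"ctr",f((x+w/2,y+h/2),.018).round(3))
print("tray edge",f((197,172),.058),f((216,390),.058))
E
```

```text
t 18.1 tcp [0.5323 0.2275 0.1491] f [ 0.4  0.2 -0.7] open 0.0001
[[ 0.998  0.07   0.005]
 [ 0.07  -0.998  0.002]
 [ 0.005 -0.001 -1.   ]]
[0.275 0.005 1.802 0.    1.329 1.776]
(289, 283, 71, 72) [[0.533, 0.019, 0.018], [0.469, -0.041, 0.018]] ctr [ 0.501 -0.011  0.018]
(275, 181, 70, 71) [[0.623, 0.029, 0.018], [0.559, -0.031, 0.018]] ctr [ 0.591 -0.001  0.018]
tray edge [0.63041553 0.09635173 0.058     ] [0.44672696 0.08502978 0.058     ]
```

```bash
python3 -m creep '[[0.15,0,0,0,0,0,-8.2],[0.15,0,0,0,0,0,-8.2],[0.15,0,0,0,0,0,-8.2],[0.15,0,0,0,0,0,-8.2],[0.15,0,0,0,0,0,-8.2],[0.15,0,0,0,0,0,-8.2],[0.15,0,0,0,0,0,-8.2],[0.15,0,0,0,0,0,-8.2],[0.15,0,0,0,0,0,-8.2],[0.15,0,0,0,0,0,-8.2],[0.15,-0.0428,0.018,0,0,0,0],[0.15,-0.0428,0.018,0,0,0,0],[0.15,-0.0428,0.018,0,0,0,0],[0.15,-0.0428,0.018,0,0,0,0],[0.15,0,0,0,0,0,0],[0.15,0,0,0,0,0,0]]'; python3 -c "
from h import *
st()"
```

```text
t: 19.7
tool_pos: [0.5897, 0.0507, 0.144]
tool_rot: [-2.297, -2.138, 0.003]
contact_force: [-0.9, 0.2, 0.6]
opening: 0.0128
t 19.7 tcp [0.5897 0.0507 0.144 ] f [-0.9  0.2  0.6] open 0.0128
[[ 0.072  0.997 -0.004]
 [ 0.997 -0.072  0.001]
 [ 0.001 -0.004 -1.   ]]
```

```bash
python3 -m creep '[[0.15,0,0.002,0.045,0,0,0],[0.15,0,0,0.045,0,0,0],[0.15,0,0,0.03,0,0,0],[0.15,0,0,0.015,0,0,0],[0.15,0,0,0,0,0,0],[0.15,0,0,0,0,0,0]]'; python3 -m creep '[[0.15,-0.012,0,0,0,0,0],[0.15,-0.015,0,0,0,0,0],[0.15,-0.015,0,0,0,0,0],[0.15,-0.015,0,0,0,0,0],[0.15,-0.015,0,0,0,0,0],[0.15,-0.015,0,0,0,0,0],[0.15,-0.015,0,0,0,0,0],[0.15,-0.015,0,0,0,0,0],[0.15,-0.015,0,0,0,0,0],[0.15,-0.01,0,0,0,0,0],[0.15,0,0,0,0,0,0]]'; cat > heels.py <<'E'
from h import *
st()
im=get_image("scene");cv2.imwrite("pics/now.png",im[:,:,::-1])
hs=cv2.cvtColor(im,cv2.COLOR_RGB2HSV)
m=cv2.inRange(hs,(0,110,60),(9,255,255));m[:150]=0;m[:,330:]=0
for c in cv2.findContours(m,0,1)[0]:
    if cv2.contourArea(c)>60:
        P=np.array([ray("scene",*q,.015) for q in c.reshape(-1,2)]);M=cv2.moments(c)
        print(cv2.boundingRect(c),cv2.contourArea(c),"xy",P.min(0).round(3)[:2],P.max(0).round(3)[:2],"ctr",ray("scene",M["m10"]/M["m00"],M["m01"]/M["m00"],.015).round(3)[:2])
for n in("heel0_center",): print([(np.round(d["extent"]).tolist(),round(d["conf"],2)) for d in models.search_frame("scene",n)[:3]])
E
python3 heels.py
```

```text
t: 20.3
tool_pos: [0.5934, 0.0523, 0.0122]
tool_rot: [2.296, 2.144, 0.002]
contact_force: [0.8, 0.1, 0.7]
opening: 0.013
t: 21.4
tool_pos: [0.5828, -0.0916, 0.0111]
tool_rot: [-2.298, -2.141, -0.0]
contact_force: [0.0, 0.9, -0.2]
opening: 0.0128
t 21.4 tcp [ 0.5828 -0.0916  0.0111] f [ 0.   0.9 -0.2] open 0.0128
[[ 0.071  0.997 -0.   ]
 [ 0.997 -0.071  0.   ]
 [ 0.    -0.    -1.   ]]
(183, 150, 67, 56) 2775.5 xy [ 0.25  -0.162] [0.476 0.013] ctr [ 0.367 -0.08 ]
[([245.0, 190.0, 267.0, 213.0], 0.96)]
```

```bash
python3 -m creep '[[0.15,0,0,0.005,0,0,0],[0.15,0,0,0,0,0,0]]'; python3 - <<'E'
from h import *
st()
for c in("scene","top"):
  im=get_image(c)
  for d in models.search_frame(c,"heel0_center")[:4]:
    e=d["extent"];print(c,np.round(e).tolist(),round(d["conf"],2),ray(c,e[0],e[1],.01).round(3)[:2],ray(c,e[2],e[3],.01).round(3)[:2],"ctr",ray(c,(e[0]+e[2])/2,(e[1]+e[3])/2,.01).round(3)[:2])
  if c=="top":
    crop(im,(330,130,530,300),3.5,"pics/t9.png")
E
```

```text
t: 21.7
tool_pos: [0.5822, -0.0894, 0.0052]
tool_rot: [-2.295, -2.143, 0.001]
contact_force: [-0.5, 0.4, -0.9]
opening: 0.0127
t 21.7 tcp [ 0.5822 -0.0894  0.0052] f [-0.5  0.4 -0.9] open 0.0127
[[ 0.068  0.998 -0.002]
 [ 0.998 -0.068  0.001]
 [ 0.001 -0.002 -1.   ]]
scene [246.0, 188.0, 269.0, 212.0] 0.56 [ 0.442 -0.025] [0.537 0.004] ctr [ 0.491 -0.01 ]
top [347.0, 235.0, 370.0, 258.0] 0.69 [0.527 0.014] [ 0.47  -0.039] ctr [ 0.499 -0.013]
```

View pics/t9.png

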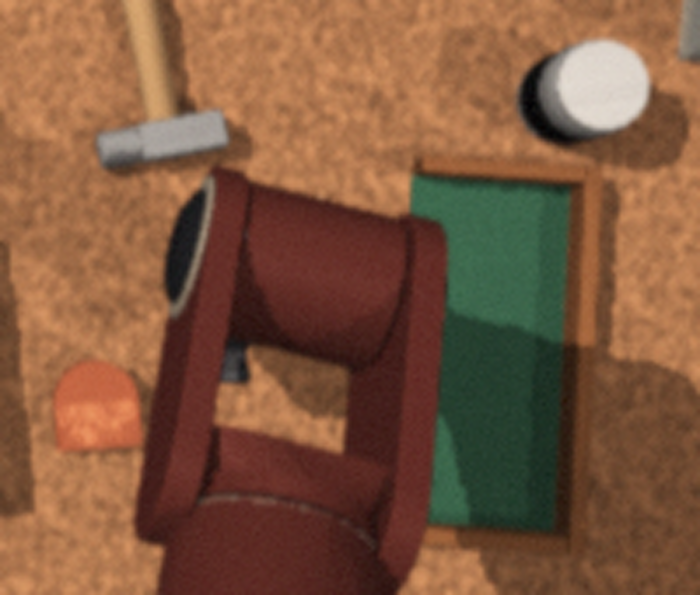

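```bash
python3 -m creep '[[0.15,-0.01,0,0,0,0,0],[0.15,-0.015,0,0,0,0,0],[0.15,-0.015,0,0,0,0,0],[0.15,-0.015,0,0,0,0,0],[0.15,-0.015,0,0,0,0,0],[0.15,-0.015,0,0,0,0,0],[0.15,-0.015,0,0,0,0,0],[0.15,-0.015,0,0,0,0,0],[0.15,-0.015,0,0,0,0,0],[0.15,-0.015,0,0,0,0,0],[0.15,-0.012,0,0,0,0,0],[0.15,-0.008,0,0,0,0,0],[0.15,0,0,0,0,0,0]]'; cat > heels.py <<'E'
from h import *
st()
for c in("scene","top"):
  im=get_image(c);cv2.imwrite(f"pics/now_{c}.png",im[:,:,::-1])
  for d in models.search_frame(c,"heel0_center")[:4]:
    e=d["extent"];print(c,np.round(e).tolist(),round(d["conf"],2),"ctr",ray(c,(e[0]+e[2])/2,(e[1]+e[3])/2,.01).round(3)[:2])
E
python3 heels.py
python3 -m creep '[[0.15,0.03,0,0,0,0,0],[0.15,0,0,-0.05,0,0,0],[0.15,0.02,0,-0.05,0,0,0],[0.15,0.05,0,-0.03,0,0,0],[0.15,0.05,0,0,0,0,0],[0.15,0.05,0,0,0,0,0],[0.15,0.05,0,0,0,0,0],[0.15,0.05,0,0,0,0,0],[0.15,0,0,0,0,0,0]]'; python3 heels.py
```

```text
t: 23.2
tool_pos: [0.5714, -0.2559, 0.0061]
tool_rot: [-2.298, -2.142, -0.0]
contact_force: [-0.4, -0.3, 0.2]
opening: 0.0125
t 23.2 tcp [ 0.5714 -0.2559  0.0061] f [-0.4 -0.3  0.2] open 0.0125
[[ 0.07   0.998  0.   ]
 [ 0.998 -0.07   0.   ]
 [ 0.     0.    -1.   ]]
scene [244.0, 192.0, 270.0, 216.0] 0.96 ctr [ 0.502 -0.016]
scene [120.0, 200.0, 194.0, 309.0] 0.66 ctr [ 0.536 -0.284]
top [345.0, 232.0, 372.0, 261.0] 0.76 ctr [ 0.499 -0.013]
t: 24.3
tool_pos: [0.5912, 0.0419, 0.1284]
tool_rot: [-2.288, -2.15, -0.003]
contact_force: [0.2, -0.4, 0.1]
opening: 0.0125
t 24.3 tcp [0.5912 0.0419 0.1284] f [ 0.2 -0.4  0.1] open 0.0125
[[ 0.062  0.998 -0.   ]
 [ 0.998 -0.062  0.002]
 [ 0.002 -0.    -1.   ]]
scene [244.0, 187.0, 269.0, 213.0] 0.55 ctr [ 0.49  -0.012]
top [346.0, 235.0, 371.0, 260.0] 0.65 ctr [ 0.497 -0.013]
```

```bash
cat > seg.py <<'E'
from h import *
for c,roi in(("top",(300,150,520,290)),("scene",(110,180,290,310))):
    im=cv2.imread(f"pics/now_{c}.png");hs=cv2.cvtColor(im,cv2.COLOR_BGR2HSV)
    m=cv2.inRange(hs,(3,140,60),(9,255,255));l,t,r,b=roi;k=np.zeros_like(m);k[t:b,l:r]=m[t:b,l:r]
    k=cv2.morphologyEx(k,cv2.MORPH_OPEN,np.ones((3,3)))
    for q in cv2.findContours(k,0,1)[0]:
        if cv2.contourArea(q)>50:
            g=q.reshape(-1,2);P=np.array([ray(c,*a,.012) for a in g])
            print(c,cv2.boundingRect(q),cv2.contourArea(q),"min",P.min(0).round(3)[:2],"max",P.max(0).round(3)[:2])
E
python3 seg.py
```

```text
top (358, 249, 13, 9) 63.5 min [ 0.474 -0.04 ] max [ 0.493 -0.011]
top (345, 233, 25, 16) 233.0 min [ 0.496 -0.039] max [0.532 0.02 ]
top (463, 217, 10, 11) 55.0 min [ 0.54  -0.287] max [ 0.564 -0.266]
top (463, 203, 26, 13) 223.0 min [ 0.568 -0.327] max [ 0.598 -0.267]
top (303, 172, 90, 118) 5313.0 min [ 0.396 -0.094] max [0.684 0.124]
```

```bash
python3 -m creep '[[0.15,-0.001,-0.0305,0,0,0,0],[0.15,-0.001,-0.0305,0,0,0,0],[0.15,-0.001,-0.0305,0,0,0,0],[0.15,0,0,0.03,0,0,0],[0.15,0,0,0.045,0,0,0],[0.15,0,0,0.03,0,0,0],[0.15,0,0,0.017,0,0,0],[0.15,0,0,0,0,0,0],[0.15,0,0,0,0,0,0]]'; python3 -c "
from h import *
st()"
```

```text
t: 25.4
tool_pos: [0.5005, 0.0383, 0.0068]
tool_rot: [-2.299, -2.141, -0.001]
contact_force: [-0.2, 0.1, -0.4]
opening: 0.0132
t 25.4 tcp [0.5005 0.0383 0.0068] f [-0.2  0.1 -0.4] open 0.0132
[[ 0.071  0.997  0.   ]
 [ 0.997 -0.071  0.001]
 [ 0.001 -0.    -1.   ]]
```

```bash
python3 -m creep '[[0.15,-0.01,0,0,0,0,0],[0.15,-0.015,0,0,0,0,0],[0.15,-0.015,0,0,0,0,0],[0.15,-0.015,0,0,0,0,0],[0.15,-0.015,0,0,0,0,0],[0.15,-0.015,0,0,0,0,0],[0.15,-0.015,0,0,0,0,0],[0.15,-0.015,0,0,0,0,0],[0.15,-0.015,0,0,0,0,0],[0.15,-0.015,0,0,0,0,0],[0.15,-0.015,0,0,0,0,0],[0.15,-0.015,0,0,0,0,0],[0.15,-0.015,0,0,0,0,0],[0.15,-0.015,0,0,0,0,0],[0.15,-0.015,0,0,0,0,0],[0.15,-0.015,0,0,0,0,0],[0.15,-0.015,0,0,0,0,0],[0.15,-0.015,0,0,0,0,0],[0.15,-0.012,0,0,0,0,0],[0.15,-0.008,0,0,0,0,0]]'
python3 -m creep '[[0.15,0,0,0,0,0,0],[0.15,0.03,0,0,0,0,0],[0.15,0,0,-0.05,0,0,0],[0.15,0.02,0,-0.05,0,0,0],[0.15,0.05,0,-0.03,0,0,0],[0.15,0.05,0,0,0,0,0],[0.15,0.05,0,0,0,0,0],[0.15,0.05,0,0,0,0,0],[0.15,0.05,0,0,0,0,0],[0.15,0,0,0,0,0,0],[0.15,0,0,0,0,0,0]]'; python3 heels.py; python3 seg.py; python3 - <<'E'
import cv2
im=cv2.imread("pics/now_top.png")[130:300,240:530]
cv2.imwrite("pics/tF.png",cv2.resize(im,None,fx=2.75,fy=2.75,interpolation=cv2.INTER_CUBIC))
E
```

```text
t: 27.4
tool_pos: [0.4803, -0.2461, 0.0062]
tool_rot: [-2.297, -2.142, -0.0]
contact_force: [-0.6, 1.3, 1.1]
opening: 0.013
t: 28.5
tool_pos: [0.5003, 0.0471, 0.1284]
tool_rot: [-2.293, -2.147, 0.0]
contact_force: [0.5, -0.8, 0.7]
opening: 0.0131
t 28.5 tcp [0.5003 0.0471 0.1284] f [ 0.5 -0.8  0.7] open 0.0131
[[ 0.066  0.998 -0.   ]
 [ 0.998 -0.066  0.   ]
 [ 0.    -0.    -1.   ]]
scene [135.0, 220.0, 161.0, 248.0] 0.57 ctr [ 0.471 -0.291]
top [464.0, 241.0, 487.0, 266.0] 0.59 ctr [ 0.477 -0.293]
top (375, 260, 13, 30) 269.0 min [ 0.396 -0.08 ] max [ 0.466 -0.049]
top (475, 257, 12, 9) 71.0 min [ 0.448 -0.317] max [ 0.468 -0.29 ]
top (461, 241, 26, 24) 361.0 min [ 0.452 -0.318] max [ 0.507 -0.257]
top (375, 240, 12, 21) 121.0 min [ 0.466 -0.079] max [ 0.514 -0.052]
top (318, 240, 56, 50) 2012.0 min [ 0.397 -0.047] max [0.516 0.087]
top (303, 237, 13, 53) 421.0 min [0.4   0.094] max [0.525 0.124]
top (463, 216, 9, 12) 58.5 min [ 0.54  -0.285] max [ 0.567 -0.266]
top (463, 203, 27, 25) 289.5 min [ 0.539 -0.328] max [ 0.598 -0.267]
```

View pics/tF.png

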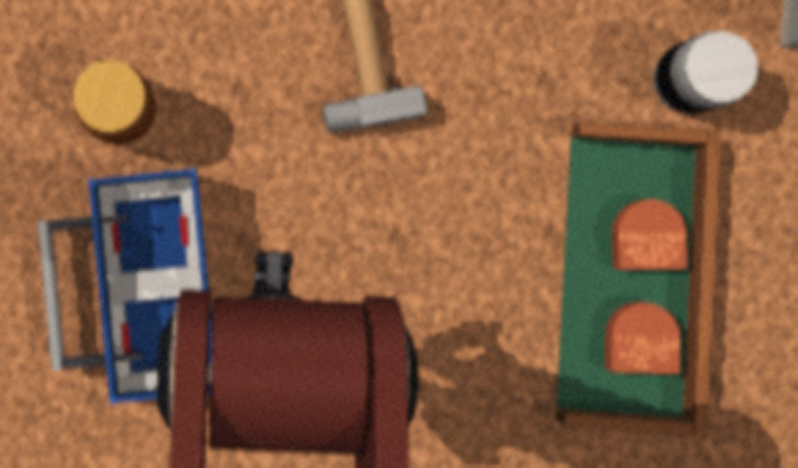

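Both heels lie inside the bay (crop centres about (651,235) and (645,338)). The tray is upright and empty, and the jar, hammer and tin are where they were. The arm is clear at z = 0.128 m, so I'm handing in.

```bash
python3 -c "
from h import *
from station import finish_job
print(finish_job())"
```

```text
the job is handed in; nothing more can be done
None
```

The job is done and handed in at about 28.5 s. Both heels are in the bay, and the tray is back upright and flat on the bench.

- **Tipping and rapping:** I gripped the bar lightly and tipped the tray over its edge. I let it fall onto its face from about 54° past its side, then lifted the bar 80 mm and dropped it once more.
- **Righting the tray:** I turned it back the way it came and set it down at about its starting spot. The picture on the way showed both heels out on the bench.
- **Sweeping:** I pushed each heel separately into the bay with the two fingers held slightly apart.

**Last checks:**
- **Heels:** in the last top picture they span about x 0.54–0.60, y −0.33 to −0.27 m, and x 0.45–0.51, y −0.32 to −0.26 m. The bay mouth is at about y −0.23 m and its back wall at about −0.335 m, so both are fully in. They look flat, but I judged that only from the picture from above.
- **Other things:** the glue jar, dye tin and hammer have not moved in that picture. I did not look at the pot again at the end. The arm never went near it.
- **Forces:** every reading I saw was under 10 N, taken only at the end of each move.
- **Disagreements:** the network reported only one of the two heels in the last pictures. The other was confirmed by colour and by eye. Part of the tray's near end was hidden by the arm in the last picture, but an earlier one showed the whole tray upright and empty.

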